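# Pack the carrom men away in the lever-lid box

### The arm

A 6-joint arm with a two-finger parallel gripper is mounted at the origin on the work surface. World frame = base frame: x ahead of the robot, y to its left, z up, the work surface at z = 0. Lengths are in m, angles in rad, forces in N, time in s.
With the tool pointing down it reaches from about 0.25 to 0.725 m from the base axis. Payload 4 kg.
Tool frame: the origin (TCP) lies midway between the tips of the shut fingers; the grasp point (between the pads) lies 19 mm behind it (bot.grip_point_offset is the distance from the TCP to the grasp point, in m); z points along the fingers, y is the line along which they close (so a half turn about z gives the same grasp; the last joint's range is limited). The gripper opens to 85 mm and grips with 20 to 120 N. Pads are 22 mm wide; open, the fingers measure 114 mm over their backs; the gripper's body (76 mm by 85 mm) begins 54 mm behind the grasp point. The pads swing forward as they close: fully open they stand 13 mm farther back than shut.
Start: joints at [-1.111, 0.241, 0.005, 1.335, 0, 1.571], TCP at [0.222, -0.448, 0.231] pointing down, gripper open.
Joint ranges: [-2.72, 2.72], [-1.05, 1.87], [-1.09, 1.28], [-1.99, 2.15], [-1.42, 1.44], [-3.14, 3.14]. Speed limits (rad/s): [2.79, 2.79, 3.14, 3.14, 3.14, 3.14].

### API

Orientations are given as a unit quaternion [x, y, z, w].
In Python, from workcell import bot gives the robot as it stands.
- The arm moves only by the tool step_arm, never from a script. Its argument "targets" is text: rows parted by semicolons, each of 7 numbers parted by spaces: the opening, from -1 (shut) to 1 (fully open), so that 0 is half open, then the shift along the world's x, y, z normalised to -1 to 1, where 1 is 0.5 m, then the turn, a rotation vector about the world's x, y, z normalised to -1 to 1, where 1 is pi/4 rad. In form: gripper x y z wx wy wz; .... A call has 1 to 10 rows; each row is the pose to reach, as a shift and turn from the pose commanded when the call began; what a row does not reach only later rows make up. A row lasts 1/12 s, in which the tool goes at most 41.7 mm and 7.16 degrees, less where a joint would pass 70% of its speed; a pose out of reach is approached as far as the arm can. A call with a number of a shift or a turn outside -1 to 1 is refused whole. A call with a gripper value outside its range is refused whole. The fingers move at their own pace and stop on an object; the grip force is fixed at half the most. Time passes only in rows, so rows that repeat a pose let the fingers close. It gives the time, the measured TCP pose, the force, the opening and the grip force at its end, in the units of the state.
- bot.get_obs(): the state, without advancing time (a new reading comes with each control period).
- bot.camera(name): name is "scene" or "side" or "wrist"; returns the picture (480x640x3 uint8, red, green, blue); there is no depth.
- bot.camera_info(name): a dict with "vertical_fov" (degrees; the focal length in pixels is half the picture's height over the tangent of half this angle, whatever the lens; pixels are square), "cx", "cy" (the principal point, pixels), "D" ([k1, k2, p1, p2, k3] as OpenCV has them; the pictures are not rectified), "pose" (4x4, takes a point from camera to world coordinates). Camera axes: x right, y up, looking along -z (the intrinsics and any distortion apply to the point x, -y, -z); pixel columns grow to the right and rows downward; lengths in m; the calibration is good to about 2 mm. A picture is of the moment at which its call begins: read the wrist's pose just before it. camera_info takes no time and is no camera call; for the wrist camera it gives the pose at the moment of the call.
- bot.job_done(): hands the job in; it is judged then, once.
The state is a dict: "clock": time; "joint_pos": joint angles; "joint_vel": joint speeds; "tau": joint torques, N m; "eef_pos": TCP position; "tool_rot": TCP orientation; "ft_force": force on the tool from outside, world axes, zero at the start; "ft_torque": the same for the moment, N m; "grip_width": finger opening in m; "grasp_force": force on a finger pad.
Only numpy, scipy, OpenCV 4.12 (cv2) and the standard library are available. Lean on these libraries where they do the work, as an engineer would, in place of code of your own. Each camera call takes 0.05 s, during which the arm holds its last target. There are 200 camera calls.

### The job

The game is over: set the heavy steel weight on the red lever of the aluminium box so that it presses the lever down and keeps the lid up by itself. Then put every carrom man on the board (black, light or red) and the cream striker into the open box, and only then take the weight off the lever so that the lid comes down shut, and stand the weight back upright on its round cork mat. Leave the bowl, the jug and the peg board as they are.

Things in the scene. Friction and masses are not known exactly. Their poses are not given: they have to be found in the camera images.
- box: Fixed aluminium box, 130 (x) by 150 (y) by 55 mm high, walls and floor 4 mm, one compartment open at the top when the lid is up. Origin: centre of its underside. Its front (own -x) carries the lever, its back (own +x) the lid hinge. It does not move during a run, but its place and yaw differ from start to start.
- box_mouth (a point): Point at the height of the box's rim, on its middle line and 18 mm in front of its centre: let things go over it or up to 40 mm to its left or right (discs dropped all at one point may pile up past the rim). Same axes as the box. When up, the lid stands 83 mm behind this point at rim level and leans to within 65 mm of it at its upper edge.
- lid (a joint): Angle of the flat lid (134 by 154 by 3 mm, its top 59 mm above the board when shut) about its hinge along the box's back rim: 0 shut, 1.44 rad fully up (7 degrees short of upright, its edge 190 mm above the board). It is geared to the lever (lid = 7.2 x lever) and damped; when the lever is let go it falls shut by itself within about 2 s.
- lever (a joint): Angle of the red lid-lift lever on the box's front: 0 up at rest, 0.20 rad pressed fully down. A return spring works against it: up to 4 N down on the middle of the pad presses it fully; the steel weight alone is enough to keep it down.
- lever_pad (a point): Centre of the top face of the lever's flat pad (92 by 92 by 6 mm, black rubber, red border). At rest the pad slopes up away from the box by 0.20 rad, this point 39 mm above the board (outer edge 48 mm) and 142 mm in front of the box's centre; pressed down it lies level, 25 mm above the board, 144 mm in front of the box's centre. Its hinge is 71 mm behind it, towards the box, 22 mm above the board.
- weight: Loose steel weight, 0.63 to 0.84 kg: dark round base 70 mm across and 26 mm high with an upright round brass knob 28 mm across and 30 mm tall on top (56 mm in all). Origin: centre of its underside; z up its axis. Stands on the cork mat at the start.
- weight_knob (a point): Middle of the brass knob, 41 mm above the weight's underside.
- mat: Round cork mat, fixed, 96 mm across and 4 mm thick, the weight's place. Origin: centre of its underside, on the board (the flat faded playing field, the work surface; its raised green frame, 18 mm high, begins 370 mm to the robot's left and right, parallel to x).
- striker: Loose cream striker, a flat disc 41 mm across and 10 mm thick. Origin: centre of its underside. Always present.
- bowl: Terracotta-coloured ceramic bowl, 120 mm across, 50 mm high, beyond the work. Leave it alone. Origin: centre of its underside.
- jug: Red plastic jug, 100 mm across, 160 mm high, handle to its side, beyond the work. Leave it alone. Origin: centre of its underside.
- pegboard: Stubby wooden peg board with two steel rings on its pegs, 70 by 150 mm, 60 mm high, fixed, behind the box. Leave it alone. Origin: centre of its underside.
- man0: Loose carrom man, black, a flat disc 32 mm across and 9 mm thick, 12 g. Origin: centre of its underside. Lies flat on the board at the start; absent in some starts. Nothing else stands within 25 mm of it at the start.
- man1: Loose carrom man, light wood, a flat disc 32 mm across and 9 mm thick, 12 g. Origin: centre of its underside. Lies flat on the board at the start; absent in some starts. Nothing else stands within 25 mm of it at the start.
- man2: Loose carrom man, black, a flat disc 32 mm across and 9 mm thick, 12 g. Origin: centre of its underside. Lies flat on the board at the start; absent in some starts. Nothing else stands within 25 mm of it at the start.
- man3: Loose carrom man, light wood, a flat disc 32 mm across and 9 mm thick, 12 g. Origin: centre of its underside. Lies flat on the board at the start; absent in some starts. Nothing else stands within 25 mm of it at the start.
- man4: Loose carrom man, black, a flat disc 32 mm across and 9 mm thick, 12 g. Origin: centre of its underside. Lies flat on the board at the start; absent in some starts. Nothing else stands within 25 mm of it at the start.
- man5: Loose carrom man, red (the queen), a flat disc 32 mm across and 9 mm thick, 12 g. Origin: centre of its underside. Lies flat on the board at the start; absent in some starts. Nothing else stands within 25 mm of it at the start.
There are look-alikes about, which are no part of the job. Leave any blue or turquoise look-alike of the man2 alone.

How it is judged:
On the way, in this order (a step that is already met when the one before it is completed fails the run):
1. the weight rests on the lever, let go of, and holds the lid up (at least 1.2 rad) (value of joint lid above 1.2 rad and distance between weight and lever_pad below 0.045 m and contact force between the fingers and weight below 0.3 N), for 0.5 s.
2. every man present and the striker lie in the box while the lid is still up (value of joint lid above 1.2 rad and x of man0 in the frame of box between -0.064 and 0.064 m and y of man0 in the frame of box between -0.074 and 0.074 m and z of man0 in the frame of box between -0.005 and 0.05 m and linear speed of each of man0, man1, man2, man3, man4, man5, striker below 0.05 m/s and x of man1 in the frame of box between -0.064 and 0.064 m and y of man1 in the frame of box between -0.074 and 0.074 m and z of man1 in the frame of box between -0.005 and 0.05 m and x of man2 in the frame of box between -0.064 and 0.064 m and y of man2 in the frame of box between -0.074 and 0.074 m and z of man2 in the frame of box between -0.005 and 0.05 m and x of man3 in the frame of box between -0.064 and 0.064 m and y of man3 in the frame of box between -0.074 and 0.074 m and z of man3 in the frame of box between -0.005 and 0.05 m and x of man4 in the frame of box between -0.064 and 0.064 m and y of man4 in the frame of box between -0.074 and 0.074 m and z of man4 in the frame of box between -0.005 and 0.05 m and x of man5 in the frame of box between -0.064 and 0.064 m and y of man5 in the frame of box between -0.074 and 0.074 m and z of man5 in the frame of box between -0.005 and 0.05 m and x of striker in the frame of box between -0.064 and 0.064 m and y of striker in the frame of box between -0.074 and 0.074 m and z of striker in the frame of box between -0.005 and 0.05 m), for 0.3 s.
At the end, for the whole second after the job is handed in: Every man present and the striker lie at rest inside the box (between its walls, below the rim), the lid is shut (under 0.06 rad), the lever is up, and the weight stands upright and at rest on the cork mat, its centre within 30 mm of the mat's centre (x of man0 in the frame of box between -0.064 and 0.064 m and y of man0 in the frame of box between -0.074 and 0.074 m and z of man0 in the frame of box between -0.005 and 0.05 m and linear speed of each of man0, man1, man2, man3, man4, man5, striker below 0.05 m/s and x of man1 in the frame of box between -0.064 and 0.064 m and y of man1 in the frame of box between -0.074 and 0.074 m and z of man1 in the frame of box between -0.005 and 0.05 m and x of man2 in the frame of box between -0.064 and 0.064 m and y of man2 in the frame of box between -0.074 and 0.074 m and z of man2 in the frame of box between -0.005 and 0.05 m and x of man3 in the frame of box between -0.064 and 0.064 m and y of man3 in the frame of box between -0.074 and 0.074 m and z of man3 in the frame of box between -0.005 and 0.05 m and x of man4 in the frame of box between -0.064 and 0.064 m and y of man4 in the frame of box between -0.074 and 0.074 m and z of man4 in the frame of box between -0.005 and 0.05 m and x of man5 in the frame of box between -0.064 and 0.064 m and y of man5 in the frame of box between -0.074 and 0.074 m and z of man5 in the frame of box between -0.005 and 0.05 m and x of striker in the frame of box between -0.064 and 0.064 m and y of striker in the frame of box between -0.074 and 0.074 m and z of striker in the frame of box between -0.005 and 0.05 m and value of joint lid below 0.06 rad and value of joint lever below 0.02 rad and horizontal distance between weight and mat below 0.03 m and height (world z) of weight below 0.008 m and angle between weight's own z axis and vertical below 0.1 rad and linear speed of weight below 0.02 m/s); the robot touches nothing.
It fails at once if the bowl is moved more than 40 mm or tipped (distance of bowl from where it was at the start of the episode above 0.04 m or angle between bowl's own z axis and vertical above 0.5 rad).
It fails at once if the jug is moved more than 40 mm or tipped (distance of jug from where it was at the start of the episode above 0.04 m or angle between jug's own z axis and vertical above 0.5 rad).
It fails at once if the peg board is struck (more than 15 N) (contact force between any of the fingers, the arm and pegboard above 15 N).
Of man0, man1, man2, man3, man4, man5 only 4 to 6 are there at a start; the rules pass over those that are not, and their reading is None.
At some moment in a run one of man0, man1, man2, man3, man4, man5, striker may be knocked a few centimetres aside while the robot is not near it.
Once in a run the grip may slacken for a moment while it holds something.
It also fails if it takes over 210 s, if anything falls off the work surface, if the arm or the gripper's body presses on something with over 40 N, if the wrist force passes 120 N, or if a joint passes its speed limit or range.

## Working session

There is one attempt and no reset: what is moved stays moved. The work goes in short steps, Python scripts to look and compute and a tool call to move; the robot and the scene stay as the last step left them, time stands still between calls to the robot, and variables do not carry over. Pictures are saved under pics/ and viewed, at most 14 in all, crops included, and the job is handed in when it is done.

Besides the shell and the picture viewer there is one more tool, called after "Request:" as a command line: name --argument value ..., lists and objects as JSON in quotes. step_arm: Moves the arm, as the interface text tells. Scaled input: -1 to 1 covers 0.5 m each way for a shift and pi/4 rad each way for a turn. Its arguments: {"type":"object","properties":{"targets":{"type":"string"}},"required":["targets"]}

```bash
ls; mkdir -p pics; cat > h.py <<'E'
import numpy as np, cv2
from workcell import bot
def K(n):
    i=bot.camera_info(n); f=240/np.tan(np.radians(i['vertical_fov'])/2)
    return np.array([[f,0,i['cx']],[0,f,i['cy']],[0,0,1.]]),np.array(i['D'],float),np.array(i['pose'])
def ray(cam,uv):
    k,d,p=cam; q=cv2.undistortPoints(np.array([[uv]],float),k,d)[0,0]
    v=p[:3,:3]@np.array([q[0],-q[1],-1]); return p[:3,3],v
def onz(cam,uv,z):
    o,v=ray(cam,uv); return o+v*(z-o[2])/v[2]
def tri(c1,u1,c2,u2):
    o1,v1=ray(c1,u1);o2,v2=ray(c2,u2)
    s=np.linalg.lstsq(np.c_[v1,-v2],o2-o1,rcond=None)[0]
    a,b=o1+s[0]*v1,o2+s[1]*v2; return (a+b)/2,np.linalg.norm(a-b)
def proj(cam,X):
    k,d,p=cam; c=p[:3,:3].T@(np.array(X)-p[:3,3]); return cv2.projectPoints(np.array([[c[0],-c[1],-c[2]]]),np.zeros(3),np.zeros(3),k,d)[0].ravel()
def snap(n,name):
    c=K(n); im=bot.camera(n); cv2.imwrite(f'pics/{name}.png',im[:,:,::-1]); return c,im
E
python3 - <<'E'
from h import *
for n in ('scene','side','wrist'):
    c,_=snap(n,n+'0'); print(n,np.round(c[2],3).tolist(),c[0][0,0],c[1])
o=bot.get_obs(); print(o)
E
```

```text
pics
scene [[0.176, -0.815, 0.552, 1.308], [0.984, 0.147, -0.096, -0.062], [-0.003, 0.56, 0.828, 1.191], [0.0, 0.0, 0.0, 1.0]] 624.5881588338744 [-0.11976735  0.          0.          0.          0.        ]
side [[-0.925, 0.239, -0.294, 0.303], [-0.379, -0.604, 0.701, 0.728], [-0.01, 0.76, 0.65, 0.655], [0.0, 0.0, 0.0, 1.0]] 482.9284361229133 [-0.11347364  0.          0.          0.          0.        ]
wrist [[0.443, 0.855, 0.269, 0.29], [-0.896, 0.423, 0.132, -0.414], [-0.001, -0.3, 0.954, 0.374], [0.0, 0.0, 0.0, 1.0]] 385.35590553810096 [0.00723318 0.         0.         0.         0.        ]
{'clock': 0.15, 'joint_pos': array([-1.11103259e+00,  2.41233072e-01,  3.98325421e-03,  1.33520291e+00,
       -8.40319193e-06,  1.57082461e+00]), 'joint_vel': array([-0.00128921, -0.00224299,  0.00376596, -0.00030182,  0.00246308,
       -0.00136941]), 'tau': array([ 1.10055393e-03, -3.72635365e+01,  2.52638644e+01,  1.23920859e-02,
        4.63795675e-05,  1.24706133e-05]), 'eef_pos': array([ 0.22164181, -0.44762723,  0.23060164]), 'tool_rot': array([ 9.73696207e-01,  2.27848657e-01, -1.92818133e-04, -8.05452489e-04]), 'ft_force': array([-0.2473687 ,  0.06540444, -0.00077656]), 'ft_torque': array([ 0.06285512, -0.02373079, -0.00075578]), 'grasp_force': 0.0, 'grip_width': 0.08536981611199615}
```

View pics/scene0.png

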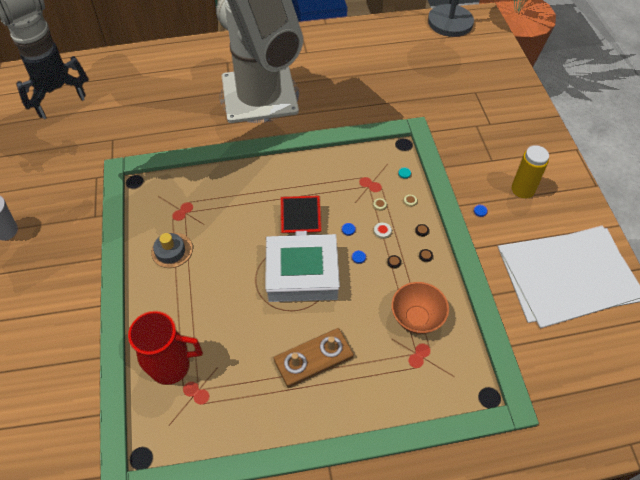

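View pics/side0.png

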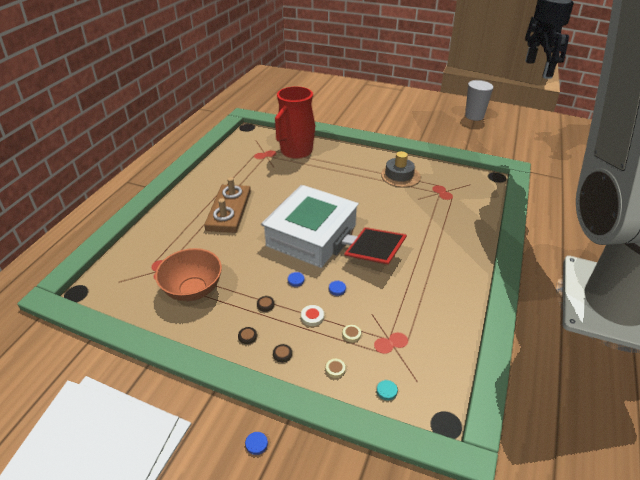

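```bash
python3 - <<'E'
from h import *
a=cv2.imread('pics/scene0.png')[155:285,330:450]; b=cv2.imread('pics/side0.png')[255:410,225:415]
a=cv2.resize(a,None,fx=3.3,fy=3.3,interpolation=2);b=cv2.resize(b,(390,429*390//390),interpolation=2)
cv2.imwrite('pics/crop0.png',np.hstack([a,b]))
S,D=K('scene'),K('side')
P=dict(striker=((383,229),(313,315)),b1=((394,261),(265,303)),b2=((426,255),(247,335)),b3=((422,230),(283,352)),l1=((380,203),(352,333)),l2=((410,199.5),(335.5,367.5)),
knob=((166,239),(402,156)))
for n,(u,v) in P.items(): 
    x,e=tri(S,u,D,v); print(n,x.round(4),round(e,4),onz(S,u,.009).round(4),onz(D,v,.009).round(4))
pts=dict(padTL=((281,198),None),padTR=((319,197),None))
for n,u in dict(lidNL=(267,237),lidNR=(336,236),lidFR=(339,291),lidFL=(267,292)).items(): print(n,onz(S,u,.059).round(4))
for n,u in dict(a=(310,188),b=(357,212),c=(317,247),d=(265,222)).items(): print(n,onz(D,u,.059).round(4))
for n,u in dict(a=(281,198),b=(319,197)).items(): print('pad out',n,onz(S,u,.048).round(4))
for n,u in dict(a=(406,231),b=(388,267)).items(): print('pad out',n,onz(D,u,.048).round(4))
print('mat',onz(S,(173,250),.004),onz(D,(401,175),.004))
E
```

```text
striker [0.5095 0.2294 0.0098] 0.0013 [0.5095 0.23   0.009 ] [0.5094 0.2282 0.009 ]
b1 [0.599  0.234  0.0082] 0.0002 [0.5996 0.2339 0.009 ] [0.5986 0.2345 0.009 ]
b2 [0.5959 0.3092 0.008 ] 0.001 [0.5969 0.3092 0.009 ] [0.5952 0.3094 0.009 ]
b3 [0.5265 0.3183 0.0078] 0.0028 [0.5284 0.3188 0.009 ] [0.5253 0.3179 0.009 ]
l1 [0.4343 0.2406 0.0094] 0.0002 [0.4341 0.2408 0.009 ] [0.4344 0.2402 0.009 ]
l2 [0.4366 0.3143 0.0093] 0.0001 [0.4364 0.3144 0.009 ] [0.4366 0.314  0.009 ]
knob [ 0.4804 -0.2617  0.0551] 0.0016 [ 0.4478 -0.2693  0.009 ] [ 0.4936 -0.3388  0.009 ]
lidNL [ 0.5188 -0.0389  0.059 ]
lidNR [0.5432 0.1112 0.059 ]
lidFR [0.6809 0.0907 0.059 ]
lidFL [ 0.6567 -0.0572  0.059 ]
a [ 0.6306 -0.0552  0.059 ]
b [ 0.5112 -0.0126  0.059 ]
c [0.5472 0.1143 0.059 ]
d [0.669 0.084 0.059]
pad out a [0.4077 0.0077 0.048 ]
pad out b [0.4206 0.0951 0.048 ]
pad out a [ 0.4073 -0.0043  0.048 ]
pad out b [0.4135 0.1058 0.048 ]
mat [ 0.47786659 -0.25541543  0.004     ] [ 0.47607816 -0.2598173   0.004     ]
```

View pics/crop0.png

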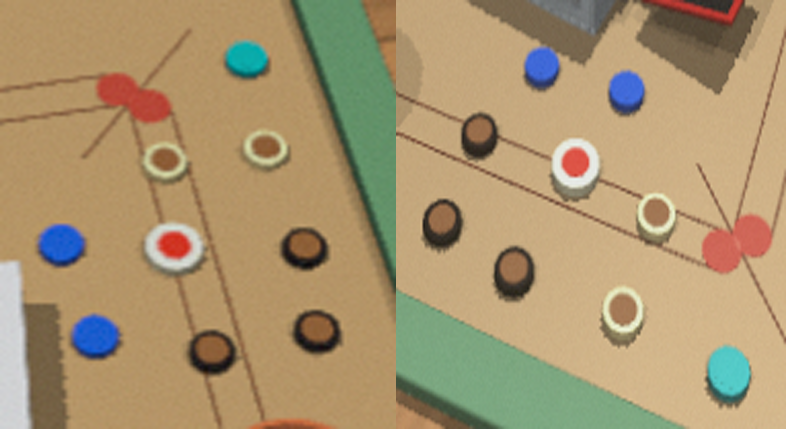

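Candidates: the striker is the large cream disc at scene (383,230). The black men are at (394,261), (426,255) and (422,230), and the light men at (380,204) and (410,200). There is no red queen. The blue discs at (349,229), (359,257) and (480,211) and the turquoise one at (404,173) are look-alikes and stay put; the enlarged crop confirms this.

Next I go above the weight.

Request:
step_arm --targets "1 0.516 0.376 -0.04 0 0 1; 1 0.516 0.376 -0.04 0 0 1; 1 0.516 0.376 -0.04 0 0 1; 1 0.516 0.376 -0.04 0 0 1; 1 0.516 0.376 -0.04 0 0 1; 1 0.516 0.376 -0.04 0 0 1; 1 0.516 0.376 -0.04 0 0 1; 1 0.516 0.376 -0.04 0 0 1; 1 0.516 0.376 -0.04 0 0 1; 1 0.516 0.376 -0.04 0 0 1"

```text
clock: 0.98
eef_pos: [0.4806, -0.2587, 0.2104]
tool_rot: [0.811, 0.585, -0.001, -0.001]
ft_force: [1.0, -0.3, -0.6]
grip_width: 0.0852
grasp_force: 0.0
```

Request:
step_arm --targets "1 0 0 0 0 0 0.22; 1 0 0 0 0 0 0.22; 1 0 0 0 0 0 0.22; 1 0 0 0 0 0 0.22"

```text
clock: 1.32
eef_pos: [0.4788, -0.2609, 0.2113]
tool_rot: [0.76, 0.65, -0.0, -0.0]
ft_force: [-0.1, 0.6, -0.2]
grip_width: 0.0855
grasp_force: 0.0
```

```bash
python3 - <<'E'
from h import *
o=bot.get_obs(); print(o['eef_pos'],o['tool_rot'],o['joint_pos'].round(2))
c,_=snap('wrist','w1'); print(proj(c,[.4775,-.2575,.004]),proj(c,[.4775,-.2575,.06]), proj(c,o['eef_pos']))
print(onz(K('scene'),(420,315),.03))
E
```

```text
[ 0.47884316 -0.26092443  0.2113436 ] [ 7.60102030e-01  6.49803696e-01 -2.01645398e-04 -1.39784775e-04] [-0.5   0.34  0.09  1.32 -0.    1.23]
[312.5500387  201.28658361] [312.23032871 215.86400377] [314.80035118 311.17017946]
[0.75182498 0.25004486 0.03      ]
```

View pics/w1.png

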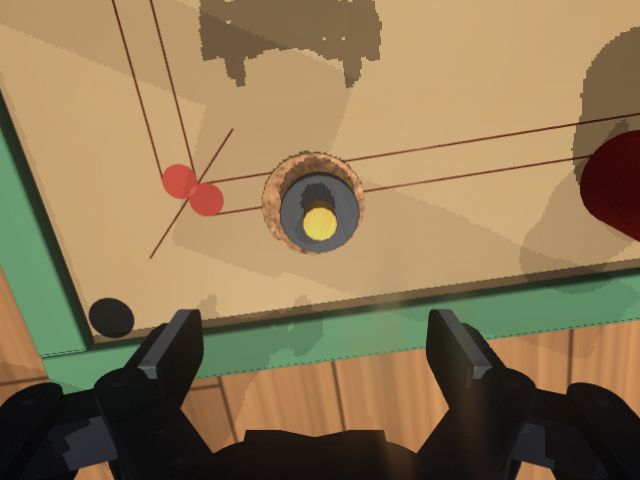

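The wrist view shows the knob top at (320,223) and the mat centre at about (313,202).

```bash
python3 - <<'E'
from h import *
c=K('wrist'); print(onz(c,(320,223.5),.06), tri(c,(320,223.5),K('scene'),(166,238.5)), tri(c,(320,223.5),K('side'),(402,154)),onz(c,(320,213),.03),onz(c,(313,202.5),.004))
E
```

```text
[ 0.4827754  -0.26455081  0.06      ] (array([ 0.48305869, -0.26235088,  0.06030814]), np.float64(0.004123607232740726)) (array([ 0.4818835 , -0.26507066,  0.05888311]), np.float64(0.001772432188534336)) [ 0.48339649 -0.26329745  0.03      ] [ 0.47791927 -0.25864234  0.004     ]
```

Request:
step_arm --targets "1 0.008 -0.006 -0.2 0 0 0; 1 0.008 -0.006 -0.2 0 0 0; 1 0.008 -0.006 -0.3 0 0 0; 1 0.008 -0.006 -0.3 0 0 0; 1 0.008 -0.006 -0.362 0 0 0; 1 0.008 -0.006 -0.362 0 0 0; 1 0.008 -0.006 -0.362 0 0 0; -1 0.008 -0.006 -0.362 0 0 0; -1 0.008 -0.006 -0.362 0 0 0; -1 0.008 -0.006 -0.362 0 0 0"

```text
clock: 2.2
eef_pos: [0.4856, -0.2641, 0.0328]
tool_rot: [0.759, 0.651, 0.001, 0.002]
ft_force: [0.0, 1.0, 0.2]
grip_width: 0.0517
grasp_force: 0.0
```

Request:
step_arm --targets "-1 0 0 0 0 0 0; -1 0 0 0 0 0 0; -1 0 0 0 0 0 0; -1 0 0 0 0 0 0; -1 0 0 0 0 0 0; -1 0 0 0 0 0 0"

```text
clock: 2.7
eef_pos: [0.4839, -0.2635, 0.0319]
tool_rot: [0.759, 0.651, -0.0, 0.001]
ft_force: [-3.1, 0.7, 7.7]
grip_width: 0.0263
grasp_force: 59.4
```

Request:
step_arm --targets "-1 0 0 0.03 0 0 0; -1 0 0 0.06 0 0 0; -1 0 0 0.15 0 0 0; -1 0 0 0.24 0 0 0; -1 0 0 0.24 0 0 0; -1 0 0 0.24 0 0 0; -1 0 0 0.24 0 0 0; -1 0 0 0.24 0 0 0"

```text
clock: 3.37
eef_pos: [0.4816, -0.2618, 0.1471]
tool_rot: [0.759, 0.651, -0.001, -0.003]
ft_force: [-0.3, 0.5, -8.0]
grip_width: 0.0261
grasp_force: 61.6
```

Request:
step_arm --targets "-1 -0.04 0.07 0.04 0 0 0; -1 -0.04 0.14 0.06 0 0 0; -1 -0.04 0.21 0.06 0 0 0; -1 -0.04 0.28 0.06 0 0 0; -1 -0.04 0.35 0.06 0 0 0; -1 -0.04 0.42 0.06 0 0 0; -1 -0.04 0.44 0.06 0 0 0; -1 -0.04 0.44 0.06 0 0 0; -1 -0.04 0.44 0.06 0 0 0"

```text
clock: 4.12
eef_pos: [0.4624, -0.0426, 0.1782]
tool_rot: [0.758, 0.652, -0.002, -0.001]
ft_force: [0.2, -0.1, -7.6]
grip_width: 0.0259
grasp_force: 62.0
```

```bash
python3 - <<'E'
from h import *
o=bot.get_obs(); print(o['clock'],o['eef_pos'],o['tool_rot'],o['joint_pos'].round(2),o['grip_width'])
c,_=snap('wrist','w2')
E
```

```text
4.1167 [ 0.46241025 -0.04258183  0.17818797] [ 0.75838738  0.65180009 -0.00187449 -0.00130686] [-0.09  0.21 -0.18  1.19 -0.    1.63] 0.025920107562465867
```

View pics/w2.png

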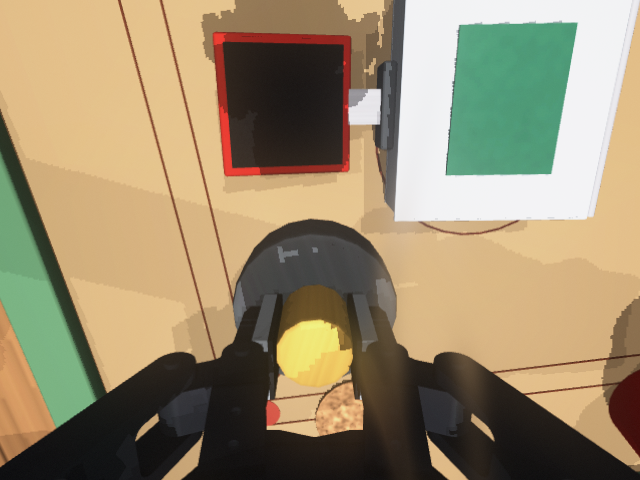

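The lever pad shows corners at (214,33), (224,175), (348,171) and (350,36), and the lid's near corner is at (395,220).

```bash
python3 - <<'E'
from h import *
c=K('wrist')
P=[onz(c,u,z) for u,z in (((214,33),.048),((224,175),.048),((348,171),.030),((350,36),.030))]
print(np.round(P,4),np.mean(P,0)); 
a=onz(c,(395,220),.059);b=onz(c,(592,217),.059);print(a,b,np.degrees(np.arctan2(*(b-a)[1::-1])))
e=np.degrees(np.arctan2(*((P[2]-P[1])[1::-1]))),np.degrees(np.arctan2(*((P[3]-P[0])[1::-1])));print(e)
E
```

```text
[[ 0.4185  0.0929  0.048 ]
 [ 0.4047  0.004   0.048 ]
 [ 0.493  -0.0091  0.03  ]
 [ 0.5058  0.081   0.03  ]] [0.45551345 0.04218797 0.039     ]
[ 0.51954698 -0.04404457  0.059     ] [ 0.65554836 -0.06279224  0.059     ] -7.848709970041755
(np.float64(-8.440047489334194), np.float64(-7.762637982673705))
```

Request:
step_arm --targets "-1 -0.016 0.08 0 0 0 0; -1 -0.016 0.171 0 0 0 0; -1 -0.016 0.171 -0.05 0 0 0; -1 -0.016 0.171 -0.1 0 0 0; -1 -0.016 0.171 -0.15 0 0 0; -1 -0.016 0.171 -0.18 0 0 0; -1 -0.016 0.171 -0.18 0 0 0; -1 -0.016 0.171 -0.18 0 0 0"

```text
clock: 4.83
eef_pos: [0.4549, 0.0412, 0.0892]
tool_rot: [0.76, 0.65, -0.002, -0.001]
ft_force: [1.0, -0.4, -6.8]
grip_width: 0.0265
grasp_force: 61.4
```

Request:
step_arm --targets "-1 0 0 -0.015 0 0 0; -1 0 0 -0.03 0 0 0; -1 0 0 -0.04 0 0 0; -1 0 0 -0.05 0 0 0; -1 0 0 -0.06 0 0 0; -1 0 0 -0.066 0 0 0; -1 0 0 -0.07 0 0 0; -1 0 0 -0.07 0 0 0; -1 0 0 -0.07 0 0 0"

```text
clock: 5.58
eef_pos: [0.4557, 0.0424, 0.0549]
tool_rot: [0.759, 0.651, -0.0, -0.0]
ft_force: [-1.3, -0.1, -5.4]
grip_width: 0.0265
grasp_force: 61.7
```

Request:
step_arm --targets "-1 0 0 -0.004 0 0 0; -1 0 0 -0.004 0 0 0; -1 0 0 -0.004 0 0 0; 0 0 0 -0.004 0 0 0; 0 0 0 -0.004 0 0 0; 0.3 0 0 -0.004 0 0 0; 0.3 0 0 -0.004 0 0 0; 0.3 0 0 -0.004 0 0 0"

```text
clock: 6.25
eef_pos: [0.4567, 0.0425, 0.0539]
tool_rot: [0.759, 0.651, 0.001, 0.001]
ft_force: [1.0, -1.3, 0.3]
grip_width: 0.0558
grasp_force: 0.0
```

Request:
step_arm --targets "0.3 0 0 0.04 0 0 0; 0.3 0 0 0.1 0 0 0; 0.3 0 0 0.18 0 0 0; 0.3 0 0 0.25 0 0 0; 0.3 0 0 0.25 0 0 0; 0.3 0 0 0.25 0 0 0; 0.3 0 0 0.25 0 0 0; 0.3 0 0 0.25 0 0 0"

```text
clock: 6.92
eef_pos: [0.4548, 0.0423, 0.177]
tool_rot: [0.759, 0.651, -0.001, -0.001]
ft_force: [-0.2, 0.0, -0.4]
grip_width: 0.0552
grasp_force: 0.0
```

```bash
python3 - <<'E'
from h import *
o=bot.get_obs(); print(o['eef_pos'],o['ft_force'])
_,a=snap('scene','s3'); _,b=snap('side','d3')
im=np.hstack([cv2.resize(a[130:360,230:450],(400,418)),cv2.resize(b[150:400,200:440],(400,418))]); cv2.imwrite('pics/c3.png',im[:,:,::-1])
E
```

```text
[0.45481895 0.04231145 0.17702857] [-0.22010098  0.01144691 -0.42723177]
```

View pics/c3.png

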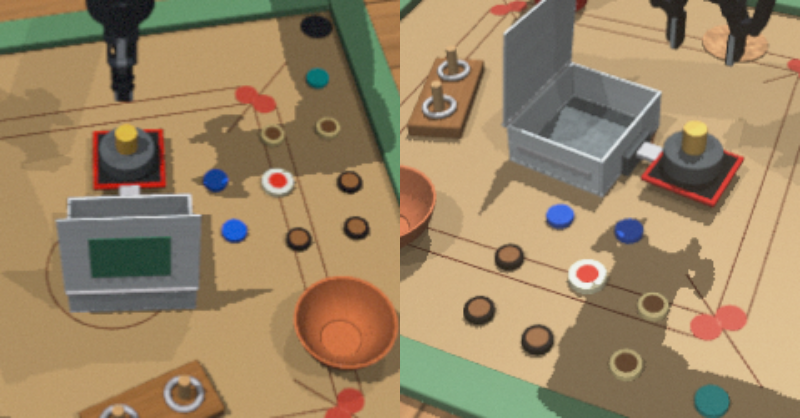

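The weight sits centred on the pad and the lid stands up. Now an overview of the discs with the wrist camera.

Request:
step_arm --targets "0.3 0.09 0.42 0.2 0 0 0; 0.3 0.09 0.42 0.2 0 0 0; 0.3 0.09 0.42 0.2 0 0 0; 0.3 0.09 0.42 0.2 0 0 0; 0.3 0.09 0.42 0.2 0 0 0; 0.3 0.09 0.42 0.2 0 0 0; 0.3 0.09 0.42 0.2 0 0 0; 0.3 0.09 0.42 0.2 0 0 0; 0.3 0.09 0.42 0.2 0 0 0"

```text
clock: 7.77
eef_pos: [0.5002, 0.2519, 0.2766]
tool_rot: [0.759, 0.651, -0.002, -0.0]
ft_force: [-0.2, -0.1, -0.4]
grip_width: 0.0556
grasp_force: 0.0
```

```bash
cat > look.py <<'E'
from h import *
import sys
o=bot.get_obs(); e=o['eef_pos']; print(round(o['clock'],2),e.round(4),round(o['grip_width'],4))
c,im=snap('wrist',sys.argv[1])
h=np.linalg.norm(c[2][:3,3]-[e[0],e[1],.009]); r=385*.016/c[2][2,3]
g=cv2.medianBlur(cv2.cvtColor(im,cv2.COLOR_RGB2GRAY),3)
C=cv2.HoughCircles(g,cv2.HOUGH_GRADIENT,1,18,param1=120,param2=13,minRadius=int(r*.8),maxRadius=int(r*1.5))
hsv=cv2.cvtColor(im,cv2.COLOR_RGB2HSV)
for u,v,q in (C[0] if C is not None else []):
    if v>330: continue
    p=onz(c,(u,v),.009); m=im[int(v)-3:int(v)+4,int(u)-3:int(u)+4].reshape(-1,3).mean(0)
    if abs(p[1])<.36: print((int(u),int(v)),round(q),p[:2].round(4),m.round())
E
python3 look.py w4
```

```text
7.77 [0.5002 0.2519 0.2766] 0.0556
(329, 214) 18 [0.512 0.225] [229.  90.  73.]
(246, 144) 15 [0.4374 0.312 ] [167. 115.  73.]
(390, 262) 15 [0.5728 0.1588] [127. 132. 208.]
(591, 327) 17 [0.8028 0.0393] [65. 50. 34.]
(399, 124) 17 [0.5959 0.3076] [169. 115.  74.]
(164, 147) 16 [0.3526 0.322 ] [ 72. 197. 196.]
(408, 195) 16 [0.5992 0.2329] [183. 136.  94.]
(259, 212) 15 [0.4366 0.2389] [172. 119.  78.]
(323, 277) 14 [0.4947 0.1521] [ 82. 122. 229.]
(66, 134) 18 [0.2567 0.3498] [39. 41. 37.]
(332, 125) 16 [0.5282 0.3171] [169. 116.  76.]
(210, 218) 15 [0.382  0.2405] [212.  91.  72.]
(197, 236) 15 [0.3629 0.2225] [211.  91.  72.]
(549, 157) 20 [0.7475 0.2506] [227. 125.  80.]
(572, 306) 16 [0.7792 0.0711] [137.  89.  53.]
(297, 206) 14 [0.4789 0.2392] [221. 186. 137.]
(434, 183) 14 [0.6276 0.2416] [218. 184. 134.]
```

View pics/w4.png

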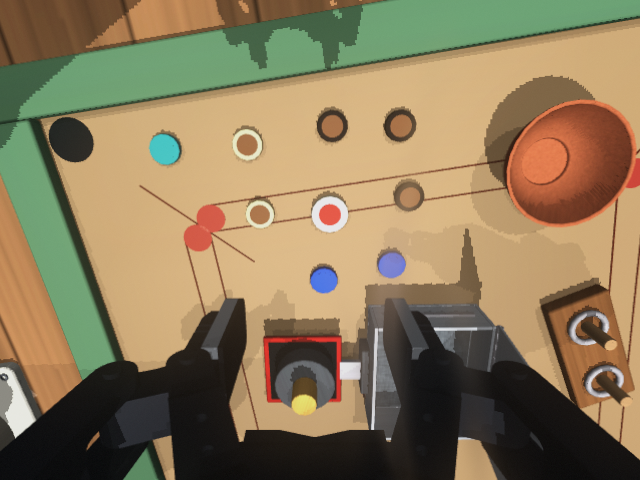

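The view confirms all six targets: light at (259,212) and (246,144), striker at (329,214), and black at (332,125), (399,124) and (408,195). I pick the light man at (259,212) first.

Request:
step_arm --targets "0.3 -0.128 -0.025 -0.3 0 0 0; 0.3 -0.128 -0.025 -0.3 0 0 0; 0.3 -0.128 -0.025 -0.3 0 0 0; 0.3 -0.128 -0.025 -0.3 0 0 0; 0.3 -0.128 -0.025 -0.42 0 0 0; 0.3 -0.128 -0.025 -0.5 0 0 0; 0.3 -0.128 -0.025 -0.53 0 0 0; 0.3 -0.128 -0.025 -0.548 0 0 0; 0.3 -0.128 -0.025 -0.548 0 0 0; 0.3 -0.128 -0.025 -0.548 0 0 0"

```text
clock: 8.65
eef_pos: [0.4372, 0.2393, 0.0049]
tool_rot: [0.759, 0.651, -0.0, -0.0]
ft_force: [-0.5, -0.1, 0.9]
grip_width: 0.0554
grasp_force: 0.0
```

Request:
step_arm --targets "-1 0 0 0 0 0 0; -1 0 0 0 0 0 0; -1 0 0 0 0 0 0; -1 0 0 0 0 0 0; -1 0 0 0 0 0 0; -1 0 0 0 0 0 0; -1 0 0 0.06 0 0 0; -1 0 0 0.14 0 0 0; -1 0 0 0.2 0 0 0; -1 0 0 0.2 0 0 0"

```text
clock: 9.48
eef_pos: [0.4419, 0.2427, 0.1126]
tool_rot: [0.759, 0.651, 0.008, 0.002]
ft_force: [1.1, 0.2, -0.7]
grip_width: 0.0001
grasp_force: 0.0
```

```bash
python3 look.py w5
```

```text
9.48 [0.4419 0.2427 0.1126] 0.0001
(416, 242) 32 [0.5109 0.2293] [226.  96.  79.]
(331, 248) 22 [0.4535 0.2341] [178. 126.  85.]
(150, 139) 27 [0.3527 0.322 ] [ 68. 194. 192.]
(542, 104) 27 [0.5937 0.3055] [152.  97.  58.]
(224, 254) 23 [0.3812 0.2412] [211.  91.  72.]
(430, 101) 28 [0.5261 0.3178] [163. 112.  74.]
(508, 321) 24 [0.5721 0.159 ] [ 51.  90. 208.]
(288, 132) 24 [0.4378 0.3132] [102.  69.  45.]
(545, 212) 23 [0.597  0.2367] [153.  97.  59.]
(204, 282) 23 [0.363  0.2234] [209.  88.  70.]
```

View pics/w5.png

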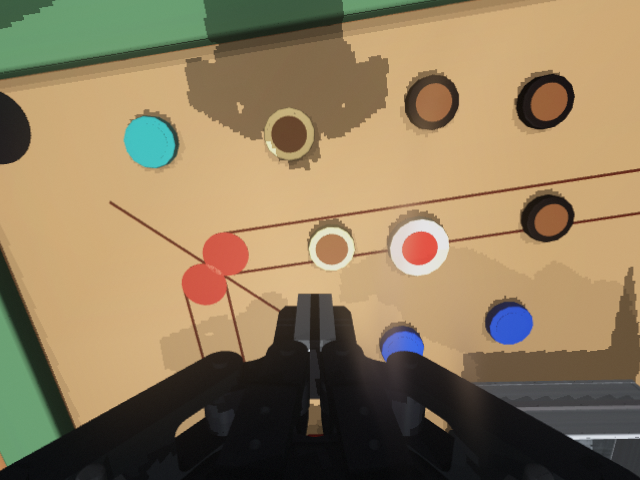

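The disc was nudged 17 mm because the fingertips were too high. I retry lower and with the tool yawed 45° to stay clear of the striker.

Request:
step_arm --targets "0.2 0.034 -0.013 -0.05 0 0 1; 0.2 0.034 -0.013 -0.05 0 0 1; 0.2 0.034 -0.013 -0.05 0 0 1; 0.2 0.034 -0.013 -0.05 0 0 1; 0.2 0.034 -0.013 -0.05 0 0 1; 0.2 0.034 -0.013 -0.05 0 0 1; 0.2 0.034 -0.013 -0.1 0 0 1; 0.2 0.034 -0.013 -0.16 0 0 1; 0.2 0.034 -0.013 -0.195 0 0 1; 0.2 0.034 -0.013 -0.207 0 0 1"

```text
clock: 10.37
eef_pos: [0.4513, 0.2321, -0.0022]
tool_rot: [0.452, 0.892, -0.002, -0.002]
ft_force: [-0.3, -0.1, 0.5]
grip_width: 0.0513
grasp_force: 0.0
```

Request:
step_arm --targets "0.2 0 0 0 0 0 0; 0.2 0 0 0 0 0 0; -1 0 0 0 0 0 0; -1 0 0 0 0 0 0; -1 0 0 0 0 0 0; -1 0 0 0 0 0 0; -1 0 0 0 0 0 0; -1 0 0 0 0 0 0; -1 0 0 0 0 0 0"

```text
clock: 11.12
eef_pos: [0.4552, 0.2341, 0.0027]
tool_rot: [0.452, 0.892, 0.001, 0.001]
ft_force: [-1.1, -1.1, 6.2]
grip_width: 0.0288
grasp_force: 58.8
```

Request:
step_arm --targets "-1 0 0 0.08 0 0 0; -1 0 0 0.16 0 0 0; -1 0.237 -0.486 0.22 0 0 0; -1 0.237 -0.486 0.22 0 0 0; -1 0.237 -0.486 0.22 0 0 0; -1 0.237 -0.486 0.22 0 0 0; -1 0.237 -0.486 0.22 0 0 0; -1 0.237 -0.486 0.22 0 0 0; -1 0.237 -0.486 0.22 0 0 0; -1 0.237 -0.486 0.18 0 0 0"

```text
clock: 11.95
eef_pos: [0.5789, -0.0146, 0.0962]
tool_rot: [0.455, 0.89, 0.002, 0.006]
ft_force: [1.4, 0.1, -0.2]
grip_width: 0.0283
grasp_force: 59.2
```

Request:
step_arm --targets "-1 0 0 -0.05 0 0 0; -1 0 0 -0.07 0 0 0; -1 0 0 -0.07 0 0 0; 0 0 0 -0.07 0 0 0; 0 0 0 -0.07 0 0 0; 0 0 0 -0.07 0 0 0; 0 0 0 -0.07 0 0 0; 0.2 0 0 0.1 0 0 0; 0.2 0 0 0.1 0 0 0"

```text
clock: 12.7
eef_pos: [0.5699, -0.0093, 0.1379]
tool_rot: [0.452, 0.892, -0.001, -0.003]
ft_force: [1.5, -0.2, 0.4]
grip_width: 0.0511
grasp_force: 0.0
```

```bash
python3 look.py w6
```

```text
12.7 [ 0.5699 -0.0093  0.1379] 0.0511
(469, 25) 31 [0.5692 0.1546] [ 45.  85. 194.]
(181, 48) 31 [0.4293 0.0361] [251. 244. 139.]
(319, 228) 22 [ 0.572  -0.0078] [213. 153. 108.]
(251, 166) 31 [5.068e-01 2.000e-04] [245. 225. 171.]
(429, 285) 31 [0.667  0.0057] [ 93.  97. 101.]
(475, 184) 31 [0.6416 0.0835] [134. 142. 148.]
(507, 217) 31 [0.6768 0.0796] [94. 96. 99.]
(262, 235) 29 [ 0.5412 -0.0371] [115. 116. 117.]
(302, 193) 29 [0.5467 0.0059] [181. 190. 196.]
(284, 131) 31 [0.512  0.0333] [250. 249. 250.]
(415, 302) 28 [ 0.6677 -0.0116] [ 94.  97. 101.]
(453, 327) 25 [ 0.7063 -0.0104] [78. 80. 83.]
(445, 178) 26 [0.6217 0.0742] [163. 172. 180.]
(301, 91) 20 [0.5065 0.0608] [213. 183. 137.]
(479, 249) 26 [0.6775 0.0497] [ 93.  96. 100.]
(419, 143) 22 [0.5913 0.0815] [107. 111. 115.]
(284, 196) 28 [ 0.5376 -0.0035] [168. 175. 181.]
(458, 263) 28 [0.6726 0.0322] [ 94.  97. 101.]
(446, 279) 22 [0.6741 0.0172] [ 94.  98. 102.]
(493, 233) 22 [0.6772 0.0648] [93. 96. 99.]
(245, 293) 31 [ 0.5568 -0.0839] [244. 223. 169.]
(267, 123) 27 [0.4997 0.0307] [250. 250. 251.]
(272, 215) 26 [ 0.5386 -0.0201] [101. 102. 103.]
(17, 260) 31 [ 0.4033 -0.1629] [232. 201. 147.]
(256, 314) 30 [ 0.5737 -0.0939] [241. 217. 163.]
(217, 24) 20 [0.4407 0.0615] [93. 91. 89.]
(420, 80) 26 [0.5655 0.1123] [187. 189. 193.]
(271, 327) 20 [ 0.5898 -0.0964] [222. 188. 139.]
(142, 70) 22 [0.4154 0.0098] [97. 87. 80.]
(489, 211) 25 [0.6632 0.0751] [105. 108. 113.]
```

View pics/w6.png

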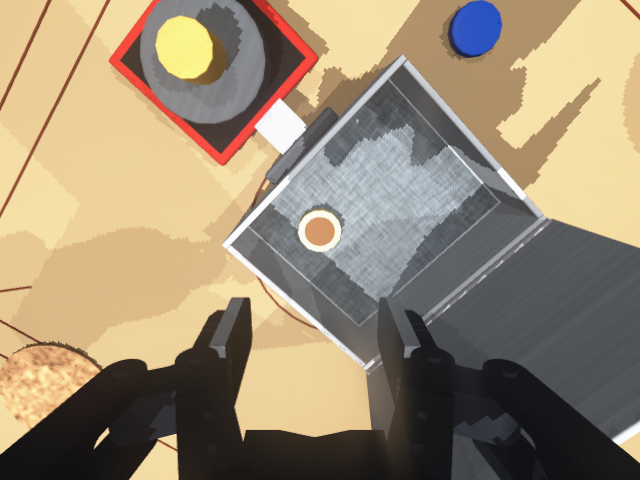

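Disc 1 lies in the box at (319,230). Next is the striker: hover, check, pick.

Request:
step_arm --targets "0.3 -0.122 0.476 0 0 0 0; 0.3 -0.122 0.476 0 0 0 0; 0.3 -0.122 0.476 0 0 0 0; 0.3 -0.122 0.476 0 0 0 0; 0.3 -0.122 0.476 0 0 0 0; 0.3 -0.122 0.476 0 0 0 0; 0.3 -0.122 0.476 0 0 0 0; 0.3 -0.122 0.476 0 0 0 0; 0.3 -0.122 0.476 0 0 0 0"

```text
clock: 13.5
eef_pos: [0.5115, 0.2286, 0.1396]
tool_rot: [0.452, 0.892, 0.0, 0.001]
ft_force: [0.1, 0.2, -0.4]
grip_width: 0.0555
grasp_force: 0.0
```

```bash
sed -i 's/if abs(p\[1\])<.36:/if np.hypot(*(p-e)[:2])<.11:/' look.py; python3 look.py w7
```

```text
13.5 [0.5115 0.2286 0.1396] 0.0555
(313, 229) 27 [0.5118 0.2264] [234.  93.  75.]
(407, 139) 24 [0.5259 0.3167] [171. 117.  76.]
(407, 286) 20 [0.5977 0.2324] [169. 115.  74.]
(236, 291) 20 [0.4931 0.1504] [ 75. 123. 234.]
(287, 188) 20 [0.4787 0.24  ] [227. 194. 144.]
(356, 235) 21 [0.5403 0.2415] [224. 189. 139.]
(200, 177) 29 [0.4245 0.2099] [230. 198. 147.]
```

Request:
step_arm --targets "0.35 0 -0.003 -0.08 0 0 0; 0.35 0 -0.003 -0.16 0 0 0; 0.35 0 -0.003 -0.22 0 0 0; 0.35 0 -0.003 -0.26 0 0 0; 0.35 0 -0.003 -0.28 0 0 0; 0.35 0 -0.003 -0.282 0 0 0; 0.35 0 -0.003 -0.282 0 0 0; 0.35 0 -0.003 -0.282 0 0 0; -1 0 -0.003 -0.282 0 0 0; -1 0 -0.003 -0.282 0 0 0"

```text
clock: 14.38
eef_pos: [0.5126, 0.2271, -0.0002]
tool_rot: [0.452, 0.892, 0.001, 0.001]
ft_force: [1.7, 0.5, 2.0]
grip_width: 0.038
grasp_force: 59.8
```

Request:
step_arm --targets "-1 0 0 0 0 0 0; -1 0 0 0 0 0 0; -1 0 0 0 0 0 0; -1 0 0 0 0 0 0; -1 0 0 0 0 0 0; -1 0 0 0.06 0 0 0; -1 0 0 0.14 0 0 0; -1 0 0 0.2 0 0 0"

```text
clock: 15.05
eef_pos: [0.5115, 0.2271, 0.1004]
tool_rot: [0.452, 0.892, 0.0, 0.0]
ft_force: [1.5, -0.4, -0.4]
grip_width: 0.038
grasp_force: 60.2
```

Request:
step_arm --targets "-1 0.139 -0.348 0.01 0 0 0; -1 0.139 -0.348 0.01 0 0 0; -1 0.139 -0.348 0.01 0 0 0; -1 0.139 -0.348 0.01 0 0 0; -1 0.139 -0.348 0.01 0 0 0; -1 0.139 -0.348 0 0 0 0; -1 0.139 -0.348 -0.06 0 0 0; -1 0.139 -0.348 -0.08 0 0 0; -1 0.139 -0.348 -0.08 0 0 0; -1 0.139 -0.348 -0.08 0 0 0"

```text
clock: 15.88
eef_pos: [0.5796, 0.0537, 0.0575]
tool_rot: [0.452, 0.892, -0.001, -0.001]
ft_force: [-0.4, 0.4, -0.4]
grip_width: 0.0381
grasp_force: 60.3
```

Request:
step_arm --targets "0.2 0 0 0 0 0 0; 0.2 0 0 0 0 0 0; 0.2 0 0 0 0 0 0; 0.2 0 0 0 0 0 0; 0.2 0 0 0.08 0 0 0; 0.2 0 0 0.16 0 0 0; 0.2 0 0 0.16 0 0 0"

```text
clock: 16.47
eef_pos: [0.586, 0.0535, 0.147]
tool_rot: [0.452, 0.892, 0.004, 0.006]
ft_force: [1.4, 0.8, 1.6]
grip_width: 0.0512
grasp_force: 0.0
```

Request:
step_arm --targets "0.2 0 0.08 0 0 0 0; 0.2 0 0.16 0 0 0 0; 0.2 0.035 0.24 0 0 0 0; 0.2 0.035 0.32 0 0 0 0; 0.2 0.035 0.358 0 0 0 0; 0.2 0.035 0.358 0 0 0 0; 0.2 0.035 0.358 0 0 0 0; 0.2 0.035 0.358 0 0 0 0"

```text
clock: 17.13
eef_pos: [0.5983, 0.2315, 0.1382]
tool_rot: [0.452, 0.892, -0.0, 0.0]
ft_force: [-0.2, 0.0, 0.8]
grip_width: 0.0511
grasp_force: 0.0
```

```bash
python3 look.py w8
```

```text
17.13 [0.5983 0.2315 0.1382] 0.0511
(377, 140) 23 [0.5961 0.3068] [157. 106.  67.]
(317, 226) 22 [0.5992 0.2332] [180. 125.  82.]
(231, 284) 21 [0.5732 0.1567] [ 76. 124. 235.]
(417, 281) 29 [0.6871 0.2432] [173. 142. 102.]
(343, 183) 31 [0.5953 0.2695] [228. 194. 143.]
(390, 265) 20 [0.662  0.2412] [222. 187. 137.]
```

Request:
step_arm --targets "0.2 0.002 0.002 -0.08 0 0 0; 0.2 0.002 0.002 -0.16 0 0 0; 0.2 0.002 0.002 -0.22 0 0 0; 0.2 0.002 0.002 -0.26 0 0 0; 0.2 0.002 0.002 -0.278 0 0 0; 0.2 0.002 0.002 -0.28 0 0 0; 0.2 0.002 0.002 -0.28 0 0 0; 0.2 0.002 0.002 -0.28 0 0 0; -1 0.002 0.002 -0.28 0 0 0; -1 0.002 0.002 -0.28 0 0 0"

```text
clock: 18.02
eef_pos: [0.6004, 0.2327, -0.0]
tool_rot: [0.452, 0.892, 0.001, 0.001]
ft_force: [-3.4, -2.0, 4.5]
grip_width: 0.0294
grasp_force: 61.0
```

Request:
step_arm --targets "-1 0 0 0 0 0 0; -1 0 0 0 0 0 0; -1 0 0 0 0 0 0; -1 0 0 0 0 0 0; -1 0 0 0 0 0 0; -1 0 0 0.06 0 0 0; -1 0 0 0.14 0 0 0; -1 0 0 0.2 0 0 0"

```text
clock: 18.68
eef_pos: [0.5996, 0.2329, 0.1002]
tool_rot: [0.452, 0.892, 0.0, 0.0]
ft_force: [1.0, 0.9, 0.1]
grip_width: 0.0289
grasp_force: 59.3
```

Request:
step_arm --targets "-1 -0.045 -0.07 0.01 0 0 0; -1 -0.045 -0.14 0.01 0 0 0; -1 -0.045 -0.22 0.01 0 0 0; -1 -0.045 -0.3 0.01 0 0 0; -1 -0.045 -0.38 0.01 0 0 0; -1 -0.045 -0.415 0 0 0 0; -1 -0.045 -0.415 -0.06 0 0 0; -1 -0.045 -0.415 -0.08 0 0 0; -1 -0.045 -0.415 -0.08 0 0 0; -1 -0.045 -0.415 -0.08 0 0 0"

```text
clock: 19.52
eef_pos: [0.5761, 0.026, 0.0576]
tool_rot: [0.452, 0.892, -0.001, -0.001]
ft_force: [0.2, 0.1, 0.5]
grip_width: 0.029
grasp_force: 59.4
```

Request:
step_arm --targets "0.2 0 0 0 0 0 0; 0.2 0 0 0 0 0 0; 0.2 0 0 0 0 0 0; 0.2 0 0 0 0 0 0; 0.2 0 0 0.08 0 0 0; 0.2 0 0 0.16 0 0 0; 0.2 0 0 0.16 0 0 0"

```text
clock: 20.1
eef_pos: [0.582, 0.0259, 0.1468]
tool_rot: [0.452, 0.892, 0.004, 0.006]
ft_force: [1.6, 0.2, 1.1]
grip_width: 0.0514
grasp_force: 0.0
```

Request:
step_arm --targets "0.2 -0.098 0.582 0 0 0 0; 0.2 -0.098 0.582 0 0 0 0; 0.2 -0.098 0.582 0 0 0 0; 0.2 -0.098 0.582 0 0 0 0; 0.2 -0.098 0.582 0 0 0 0; 0.2 -0.098 0.582 0 0 0 0; 0.2 -0.098 0.582 0 0 0 0; 0.2 -0.098 0.582 0 0 0 0; 0.2 -0.098 0.582 0 0 0 0; 0.2 -0.098 0.582 0 0 0 0"

```text
clock: 20.93
eef_pos: [0.5276, 0.3167, 0.1382]
tool_rot: [0.451, 0.892, -0.0, 0.0]
ft_force: [0.5, -0.9, 1.0]
grip_width: 0.0512
grasp_force: 0.0
```

```bash
python3 look.py w9
```

```text
20.93 [0.5276 0.3167 0.1382] 0.0512
(315, 226) 21 [0.5274 0.3175] [173. 119.  77.]
(380, 286) 22 [0.5962 0.3085] [168. 121.  80.]
(208, 154) 25 [0.4369 0.3153] [176. 123.  80.]
(207, 258) 27 [0.4766 0.2492] [196. 163. 117.]
(348, 194) 31 [0.5323 0.3506] [214. 179. 128.]
(360, 323) 21 [0.6037 0.2742] [196. 162. 114.]
(336, 178) 26 [0.5185 0.3546] [213. 178. 128.]
```

Request:
step_arm --targets "0.2 0 0 -0.08 0 0 0; 0.2 0 0 -0.16 0 0 0; 0.2 0 0 -0.22 0 0 0; 0.2 0 0 -0.26 0 0 0; 0.2 0 0 -0.278 0 0 0; 0.2 0 0 -0.28 0 0 0; 0.2 0 0 -0.28 0 0 0; 0.2 0 0 -0.28 0 0 0; -1 0 0 -0.28 0 0 0; -1 0 0 -0.28 0 0 0"

```text
clock: 21.82
eef_pos: [0.529, 0.3163, -0.0001]
tool_rot: [0.452, 0.892, 0.001, 0.001]
ft_force: [-3.7, -2.3, 5.5]
grip_width: 0.0292
grasp_force: 61.1
```

Request:
step_arm --targets "-1 0 0 0 0 0 0; -1 0 0 0 0 0 0; -1 0 0 0 0 0 0; -1 0 0 0 0 0 0; -1 0 0 0 0 0 0; -1 0 0 0.06 0 0 0; -1 0 0 0.14 0 0 0; -1 0 0 0.2 0 0 0"

```text
clock: 22.48
eef_pos: [0.5282, 0.3165, 0.1004]
tool_rot: [0.452, 0.892, 0.0, 0.0]
ft_force: [0.3, 0.7, 0.3]
grip_width: 0.0288
grasp_force: 59.2
```

Request:
step_arm --targets "-1 0.093 -0.616 0.01 0 0 0; -1 0.093 -0.616 0.01 0 0 0; -1 0.093 -0.616 0.01 0 0 0; -1 0.093 -0.616 0.01 0 0 0; -1 0.093 -0.616 0.01 0 0 0; -1 0.093 -0.616 0.01 0 0 0; -1 0.093 -0.616 0.01 0 0 0; -1 0.093 -0.616 0.01 0 0 0; -1 0.093 -0.616 0.01 0 0 0; -1 0.093 -0.616 -0.06 0 0 0"

```text
clock: 23.32
eef_pos: [0.5808, 0.0068, 0.0751]
tool_rot: [0.454, 0.891, 0.004, 0.007]
ft_force: [1.6, 0.6, 0.3]
grip_width: 0.0289
grasp_force: 59.3
```

Request:
step_arm --targets "-1 0 0 -0.02 0 0 0; -1 0 0 -0.02 0 0 0; 0.2 0 0 -0.02 0 0 0; 0.2 0 0 -0.02 0 0 0; 0.2 0 0 -0.02 0 0 0; 0.2 0 0 -0.02 0 0 0; 0.2 0 0 0.06 0 0 0; 0.2 0 0 0.14 0 0 0; 0.2 0 0 0.14 0 0 0"

```text
clock: 24.07
eef_pos: [0.5797, 0.0088, 0.1472]
tool_rot: [0.452, 0.892, 0.004, 0.007]
ft_force: [1.7, -0.0, 0.7]
grip_width: 0.0514
grasp_force: 0.0
```

Request:
step_arm --targets "0.2 0 0.08 0 0 0 0; 0.2 0 0.16 0 0 0 0; 0.2 0 0.24 0 0 0 0; 0.2 0.02 0.32 0 0 0 0; 0.2 0.044 0.4 0 0 0 0; 0.2 0.044 0.48 0 0 0 0; 0.2 0.044 0.56 0 0 0 0; 0.2 0.044 0.598 0 0 0 0; 0.2 0.044 0.598 0 0 0 0; 0.2 0.044 0.598 0 0 0 0"

```text
clock: 24.9
eef_pos: [0.5961, 0.3092, 0.1383]
tool_rot: [0.451, 0.893, 0.0, 0.0]
ft_force: [0.4, -0.4, -0.6]
grip_width: 0.0515
grasp_force: 0.0
```

```bash
python3 look.py w10
```

```text
24.9 [0.5961 0.3092 0.1383] 0.0515
(313, 229) 22 [0.5961 0.3073] [174. 120.  78.]
(243, 265) 31 [0.5702 0.253 ] [196. 162. 117.]
(401, 151) 28 [0.6119 0.3887] [113. 161. 117.]
```

Request:
step_arm --targets "0.2 0 -0.001 -0.08 0 0 0; 0.2 0 -0.001 -0.16 0 0 0; 0.2 0 -0.001 -0.22 0 0 0; 0.2 0 -0.001 -0.26 0 0 0; 0.2 0 -0.001 -0.278 0 0 0; 0.2 0 -0.001 -0.28 0 0 0; 0.2 0 -0.001 -0.28 0 0 0; 0.2 0 -0.001 -0.28 0 0 0; -1 0 -0.001 -0.28 0 0 0; -1 0 -0.001 -0.28 0 0 0"

```text
clock: 25.78
eef_pos: [0.5973, 0.3067, -0.0]
tool_rot: [0.452, 0.892, 0.001, 0.001]
ft_force: [-3.4, -2.9, 5.1]
grip_width: 0.029
grasp_force: 60.9
```

Request:
step_arm --targets "-1 0 0 0 0 0 0; -1 0 0 0 0 0 0; -1 0 0 0 0 0 0; -1 0 0 0 0 0 0; -1 0 0 0 0 0 0; -1 0 0 0.06 0 0 0; -1 0 0 0.14 0 0 0; -1 0 0 0.2 0 0 0"

```text
clock: 26.45
eef_pos: [0.5965, 0.307, 0.1001]
tool_rot: [0.452, 0.892, 0.0, 0.0]
ft_force: [0.5, -0.1, 0.2]
grip_width: 0.0289
grasp_force: 59.3
```

Request:
step_arm --targets "-1 -0.035 -0.08 0.01 0 0 0; -1 -0.035 -0.16 0.01 0 0 0; -1 -0.035 -0.24 0.01 0 0 0; -1 -0.035 -0.32 0.01 0 0 0; -1 -0.035 -0.4 0.01 0 0 0; -1 -0.035 -0.48 0.01 0 0 0; -1 -0.035 -0.539 0.01 0 0 0; -1 -0.035 -0.539 0.01 0 0 0; -1 -0.035 -0.539 -0.06 0 0 0; -1 -0.035 -0.539 -0.08 0 0 0"

```text
clock: 27.28
eef_pos: [0.5775, 0.0368, 0.0557]
tool_rot: [0.453, 0.892, -0.001, -0.001]
ft_force: [-1.8, 0.6, -1.5]
grip_width: 0.0288
grasp_force: 59.4
```

Request:
step_arm --targets "-1 0 0 0 0 0 0; 0.2 0 0 0 0 0 0; 0.2 0 0 0 0 0 0; 0.2 0 0 0 0 0 0; 0.2 0 0 0 0 0 0; 0.2 0 0 0.08 0 0 0; 0.2 0 0 0.16 0 0 0; 0.2 0 0 0.16 0 0 0"

```text
clock: 27.95
eef_pos: [0.5842, 0.0381, 0.1473]
tool_rot: [0.452, 0.892, 0.004, 0.007]
ft_force: [0.9, -0.3, 1.7]
grip_width: 0.0511
grasp_force: 0.0
```

Request:
step_arm --targets "0.2 -0.283 0.552 0 0 0 0; 0.2 -0.283 0.552 0 0 0 0; 0.2 -0.283 0.552 0 0 0 0; 0.2 -0.283 0.552 0 0 0 0; 0.2 -0.283 0.552 0 0 0 0; 0.2 -0.283 0.552 0 0 0 0; 0.2 -0.283 0.552 0 0 0 0; 0.2 -0.283 0.552 0 0 0 0; 0.2 -0.283 0.552 0 0 0 0; 0.2 -0.283 0.552 0 0 0 0"

```text
clock: 28.78
eef_pos: [0.437, 0.3148, 0.1388]
tool_rot: [0.451, 0.893, 0.001, 0.001]
ft_force: [0.4, -0.0, 0.6]
grip_width: 0.0513
grasp_force: 0.0
```

```bash
python3 look.py w11
```

```text
28.78 [0.437  0.3148 0.1388] 0.0513
(223, 149) 27 [0.3529 0.3223] [ 76. 202. 201.]
(313, 228) 22 [0.4368 0.3135] [170. 118.  77.]
(198, 259) 20 [0.3812 0.2424] [203.  94.  79.]
(254, 117) 26 [0.3585 0.3526] [209. 175. 127.]
(386, 160) 21 [0.4486 0.3835] [112. 159. 114.]
(428, 191) 22 [0.4867 0.3844] [114. 160. 115.]
```

Request:
step_arm --targets "0.2 0 0 -0.08 0 0 0; 0.2 0 0 -0.16 0 0 0; 0.2 0 0 -0.22 0 0 0; 0.2 0 0 -0.26 0 0 0; 0.2 0 0 -0.278 0 0 0; 0.2 0 0 -0.28 0 0 0; 0.2 0 0 -0.28 0 0 0; 0.2 0 0 -0.28 0 0 0; -1 0 0 -0.28 0 0 0; -1 0 0 -0.28 0 0 0"

```text
clock: 29.67
eef_pos: [0.4385, 0.3136, -0.0001]
tool_rot: [0.452, 0.892, 0.001, 0.001]
ft_force: [-3.8, -3.4, 7.4]
grip_width: 0.0294
grasp_force: 60.7
```

Request:
step_arm --targets "-1 0 0 0 0 0 0; -1 0 0 0 0 0 0; -1 0 0 0 0 0 0; -1 0 0 0 0 0 0; -1 0 0 0 0 0 0; -1 0 0 0.06 0 0 0; -1 0 0 0.14 0 0 0; -1 0 0 0.2 0 0 0"

```text
clock: 30.33
eef_pos: [0.4377, 0.3135, 0.1005]
tool_rot: [0.452, 0.892, 0.0, 0.0]
ft_force: [1.1, -0.3, 0.3]
grip_width: 0.029
grasp_force: 59.2
```

Request:
step_arm --targets "-1 0.271 -0.636 0.02 0 0 0; -1 0.271 -0.636 0.02 0 0 0; -1 0.271 -0.636 0.02 0 0 0; -1 0.271 -0.636 0.02 0 0 0; -1 0.271 -0.636 0.02 0 0 0; -1 0.271 -0.636 0.02 0 0 0; -1 0.271 -0.636 0.02 0 0 0; -1 0.271 -0.636 0.02 0 0 0; -1 0.271 -0.636 0.02 0 0 0; -1 0.271 -0.636 0.02 0 0 0"

```text
clock: 31.17
eef_pos: [0.5745, -0.0082, 0.1087]
tool_rot: [0.455, 0.891, 0.0, 0.001]
ft_force: [0.3, 0.6, 0.0]
grip_width: 0.0291
grasp_force: 59.2
```

Request:
step_arm --targets "-1 0 0 -0.07 0 0 0; -1 0 0 -0.09 0 0 0; -1 0 0 -0.09 0 0 0; 0.2 0 0 -0.09 0 0 0; 0.2 0 0 -0.09 0 0 0; 0.2 0 0 -0.09 0 0 0; 0.2 0 0 -0.09 0 0 0; 0.2 0 0 -0.01 0 0 0; 0.2 0 0 0.08 0 0 0; 0.2 0 0 0.08 0 0 0"

```text
clock: 32.0
eef_pos: [0.5777, -0.0044, 0.1569]
tool_rot: [0.452, 0.892, 0.003, 0.006]
ft_force: [1.0, -0.2, 2.1]
grip_width: 0.0514
grasp_force: 0.0
```

```bash
python3 look.py w12|head -1; python3 - <<'E'
from h import *
_,a=snap('scene','s12');_,b=snap('side','d12');w=cv2.imread('pics/w12.png')[:,:,::-1]
im=np.hstack([cv2.resize(w,(400,300)),cv2.resize(b[140:410,160:520],(400,300))]);cv2.imwrite('pics/c12.png',im[:,:,::-1])
E
```

```text
32.0 [ 0.5777 -0.0044  0.1569] 0.0514
```

View pics/c12.png

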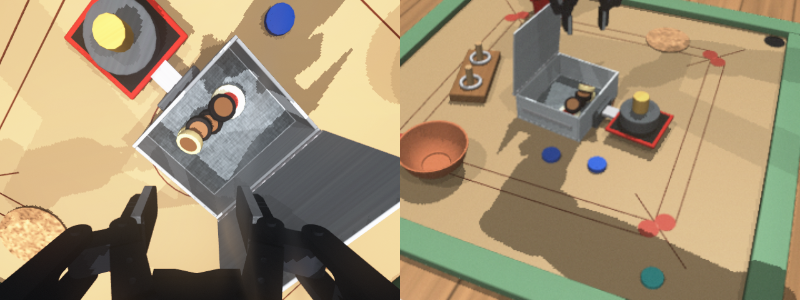

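All six targets are in the box: the striker and three blacks are visible, with the second light man lying on the first. Only the blue and turquoise look-alikes remain on the board. Now I fetch the weight.

Request:
step_arm --targets "0.7 -0.234 0.094 0 0 0 0; 0.7 -0.234 0.094 0 0 0 0; 0.7 -0.234 0.094 0 0 0 0; 0.7 -0.234 0.094 0 0 0 0; 0.7 -0.234 0.094 0 0 0 0; 0.7 -0.234 0.094 -0.08 0 0 0; 0.7 -0.234 0.094 -0.14 0 0 0; 0.7 -0.234 0.094 -0.18 0 0 0; 0.7 -0.234 0.094 -0.19 0 0 0; 0.7 -0.234 0.094 -0.19 0 0 0"

```text
clock: 32.98
eef_pos: [0.4551, 0.042, 0.0513]
tool_rot: [0.452, 0.892, -0.001, -0.002]
ft_force: [0.4, 1.2, 0.4]
grip_width: 0.0725
grasp_force: 0.0
```

Request:
step_arm --targets "-1 0 0 0 0 0 0; -1 0 0 0 0 0 0; -1 0 0 0 0 0 0; -1 0 0 0 0 0 0; -1 0 0 0 0 0 0; -1 0 0 0 0 0 0; -1 0 0 0 0 0 0; -1 0 0 0 0 0 0"

```text
clock: 33.65
eef_pos: [0.4566, 0.042, 0.0546]
tool_rot: [0.452, 0.892, 0.0, 0.001]
ft_force: [-1.2, -2.6, 5.3]
grip_width: 0.026
grasp_force: 58.6
```

Request:
step_arm --targets "-1 0 0 0.01 0 0 0; -1 0 0 0.02 0 0 0; -1 0 0 0.03 0 0 0; -1 0 0 0.04 0 0 0; -1 0 0 0.05 0 0 0; -1 0 0 0.07 0 0 0; -1 0 0 0.1 0 0 0; -1 0 0 0.15 0 0 0; -1 0 0 0.2 0 0 0; -1 0 0 0.2 0 0 0"

```text
clock: 34.48
eef_pos: [0.4594, 0.0428, 0.158]
tool_rot: [0.452, 0.892, 0.003, 0.004]
ft_force: [2.6, 0.1, -6.9]
grip_width: 0.0266
grasp_force: 60.2
```

Request:
step_arm --targets "-1 0.02 -0.07 0 0 0 0; -1 0.03 -0.14 0 0 0 0; -1 0.04 -0.21 0 0 0 0; -1 0.044 -0.28 0 0 0 0; -1 0.044 -0.35 0 0 0 0; -1 0.044 -0.42 0 0 0 0; -1 0.044 -0.49 0 0 0 0; -1 0.044 -0.56 0 0 0 0; -1 0.044 -0.603 0 0 0 0; -1 0.044 -0.603 0 0 0 0"

```text
clock: 35.32
eef_pos: [0.4773, -0.264, 0.1514]
tool_rot: [0.455, 0.891, -0.001, 0.0]
ft_force: [0.3, -0.8, -8.7]
grip_width: 0.026
grasp_force: 60.2
```

Request:
step_arm --targets "-1 0 0 -0.05 0 0 0; -1 0 0 -0.1 0 0 0; -1 0 0 -0.14 0 0 0; -1 0 0 -0.17 0 0 0; -1 0 0 -0.18 0 0 0; -1 0 0 -0.18 0 0 0; -1 0 0 -0.18 0 0 0"

```text
clock: 35.9
eef_pos: [0.4779, -0.2587, 0.0628]
tool_rot: [0.452, 0.892, 0.0, -0.0]
ft_force: [0.3, 0.2, -7.2]
grip_width: 0.0263
grasp_force: 60.1
```

Request:
step_arm --targets "-1 0 0 -0.02 0 0 0; -1 0 0 -0.035 0 0 0; -1 0 0 -0.045 0 0 0; -1 0 0 -0.052 0 0 0; -1 0 0 -0.056 0 0 0; -1 0 0 -0.056 0 0 0; -1 0 0 -0.056 0 0 0"

```text
clock: 36.48
eef_pos: [0.4782, -0.2593, 0.0354]
tool_rot: [0.452, 0.892, -0.0, 0.0]
ft_force: [-0.1, -0.1, -7.8]
grip_width: 0.0262
grasp_force: 60.4
```

Request:
step_arm --targets "-1 0 0 -0.002 0 0 0; -1 0 0 -0.004 0 0 0; -1 0 0 -0.004 0 0 0; -1 0 0 -0.004 0 0 0"

```text
clock: 36.82
eef_pos: [0.4782, -0.2591, 0.0346]
tool_rot: [0.452, 0.892, 0.0, 0.001]
ft_force: [-3.6, 4.4, 6.3]
grip_width: 0.0259
grasp_force: 61.8
```

Contact made, so I release and retreat.

Request:
step_arm --targets "0.5 0 0 0 0 0 0; 0.5 0 0 0 0 0 0; 0.5 0 0 0 0 0 0; 0.5 0 0 0 0 0 0; 0.5 0 0 0 0 0 0; 0.5 0 0 0.04 0 0 0; 0.5 0 0 0.1 0 0 0; 0.5 0 0 0.18 0 0 0; 0.5 0 0 0.3 0 0 0; 0.5 0 0 0.3 0 0 0"

```text
clock: 37.65
eef_pos: [0.4801, -0.2603, 0.1888]
tool_rot: [0.452, 0.892, -0.0, 0.004]
ft_force: [1.0, -0.4, 0.0]
grip_width: 0.0642
grasp_force: 0.0
```

Request:
step_arm --targets "0.5 -0.1 0 0.1 0 0 0; 0.5 -0.2 0 0.1 0 0 0; 0.5 -0.2 0 0.1 0 0 0; 0.5 -0.2 0 0.1 0 0 0; 0.5 -0.2 0 0.1 0 0 0; 0.5 -0.2 0 0.1 0 0 0"

```text
clock: 38.15
eef_pos: [0.3783, -0.2594, 0.2333]
tool_rot: [0.452, 0.892, 0.0, 0.001]
ft_force: [-0.3, -0.3, -0.1]
grip_width: 0.0645
grasp_force: 0.0
```

```bash
python3 - <<'E'
from h import *
print(bot.get_obs()['clock'])
_,a=snap('scene','s13');_,b=snap('side','d13')
im=np.hstack([cv2.resize(a[130:400,130:450],(400,337)),cv2.resize(b[100:400,160:480],(400,337))]);cv2.imwrite('pics/c13.png',im[:,:,::-1])
E
```

```text
38.15
```

View pics/c13.png

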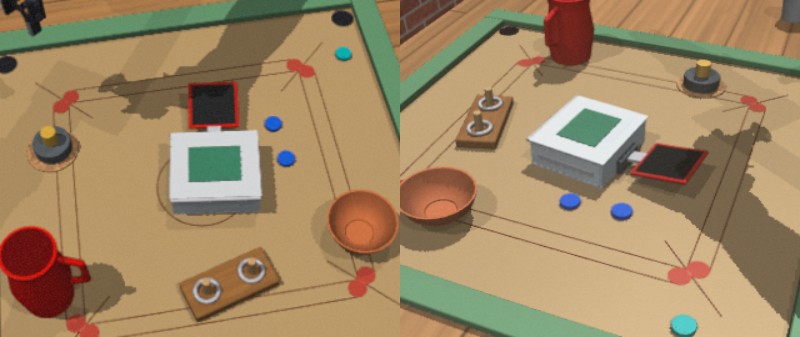

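The lid is shut, the lever is up, the weight stands upright on its mat, and nothing else has been disturbed. I hand the job in.

```bash
python3 -c "
from workcell import bot
print(bot.job_done())"
```

```text
the job is handed in; nothing more can be done
None
```

I handed the job in at about 38 s: the five men and the striker are in the box, the lid is shut, and the weight is back upright on its mat; hand-in returned no verdict, so I can't confirm the pass.

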